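# Hold the box lid for fitting its stay

### The arm

A 7-joint arm with a two-finger parallel gripper is mounted at the origin on a cart in front of the work surface, level with it; the furniture and walls round the work are solid. World frame = base frame: x ahead of the robot, y to its left, z up, the work surface at z = 0. Lengths are in m, angles in degrees, forces in N, time in s.
With the tool pointing down it reaches from about 0.4 to 0.875 m from the base axis. Payload 6.5 kg.
Tool frame: the origin (TCP) lies at the very end of the fingers, on their centre line; the grasp point (between the pads) lies 19 mm behind it (env.tcp_to_grasp is the distance from the TCP to the grasp point, in m); z points along the fingers, y is the line along which they close (so a half turn about z gives the same grasp; the last joint's range is limited). The gripper opens to 88 mm and grips with 3 to 60 N. Pads are 18 mm wide; open, the fingers measure 123 mm over their backs; the gripper's body (75 mm by 187 mm) begins 45 mm behind the grasp point.
Start: joints at [72.41, 30.733, -0.252, 88.115, 0.149, 61.152, -4.079], TCP at [0.155, -0.631, 0.239] pointing down, gripper open.
Joint ranges: [-154.64, 154.64], [-21.42, 123.67], [-72.66, 72.17], [13.99, 137.28], [-74.86, 254.86], [10.95, 109.41], [-158.01, 158.01]. Speed limits (degrees/s): [136.94, 136.94, 180, 180, 180, 180, 180].

### API

Orientations are given as a 3x3 rotation matrix whose columns are the frame's x, y, z axes.
In Python, from cell import monitor, vision, env, models gives the robot as it stands.
- The arm moves only by the shell command python3 -m creep 'ROWS' [FORCE]. ROWS is JSON, a list of rows, each a list of 3 entries, a list of its own where there are three numbers: the shift along the tool's x, y, z in cm, then the turn, a rotation vector about the tool's x, y, z in rad, then the finger opening in cm, from 0 to 8.81. In form: [[[dx, dy, dz], [wx, wy, wz], claw], ...]. A call has 1 to 20 rows; each row is the pose to reach, as a shift and turn from the pose commanded when the call began, along the tool's axes at that moment; what a row does not reach only later rows make up. A row lasts 1/8 s, in which the tool goes at most 62.5 mm and 10.7 degrees, less where a joint would pass 70% of its speed; a pose out of reach is approached as far as the arm can. A call with a gripper value outside its range is refused whole. The fingers move at their own pace and stop on an object; FORCE is the grip in N (left out, the last holds). Time passes only in rows, so rows that repeat a pose let the fingers close. It gives the time, the measured TCP pose, the force, the opening and the grip force at its end, in the units of the state.
- monitor.sense(): the state, without advancing time (a new reading comes with each control period).
- vision.read_camera(name): name is "side" or "top" or "wrist"; returns (picture, depth): 420x560x3 uint8, red, green, blue; 420x560 float32, m along the optical axis (not along the pixel's ray), 0 where there is no reading.
- vision.get_calibration(name): a dict with "fx", "fy", "cx", "cy" (pixels), "dist_coeffs" ([k1, k2, p1, p2, k3] as OpenCV has them; the pictures are not rectified), "xyz" and "attitude" of the camera in the world; the wrist camera has in their place "mount" (4x4, takes a point from camera to tool coordinates, whose origin is the TCP and whose axes are the flange's). Camera axes: x right, y down, z forward; pixel columns grow to the right and rows downward; lengths in m; the calibration is good to about 2 mm. A picture is of the moment at which its call begins: read the wrist's pose just before it. get_calibration takes no time and is no camera call.
- env.sign_off(): hands the job in; it is judged then, once.
Trained networks look in the newest picture that a camera, given by its name, has taken for a name from the list of things; names that differ only in an ending like _2 or _b are one class to them, and where a whole thing is asked for, a point or a joint stands for the part that bears it (a point fixed in the world has none). Each returns a list of dicts, best first, with "conf" (0 to 1); they miss things now and then, are a little off and sometimes report something else, mostly with a low value. They report only what shows in the picture. A call takes as long as a camera call.
- models.find_in(camera, name): "location" ([x, y, z] in m, in the coordinates of the camera as it stood for that picture, good to about 4 mm: the middle of the surface that is visible of it).
- models.outline_of(camera, name): "mask" (420x560 bool, what is visible of it).
The state is a dict: "time_s": time; "joint_pos": joint angles; "dq": joint speeds; "joint_efforts": joint torques, N m; "position": TCP position; "eef_rot": TCP orientation; "ft_force": force on the tool from outside, world axes, zero at the start; "ft_torque": the same for the moment, N m; "width": opening from 0.0 (shut) to 1.0 (fully open); "finger_force": force on a finger pad.
Only numpy, scipy, OpenCV 4.12 (cv2) and the standard library are available. Lean on these libraries where they do the work, as an engineer would, in place of code of your own. Each camera call takes 0.05 s, during which the arm holds its last target. There are 200 camera calls.

### The job

I am about to screw a stay to the lid of the pale wooden box in front of you (not the open one at the back). First take the blue square cup that stands mouth-down on the lid and, without dropping it, stand it mouth-up on the bench top clear of the box, ready for my screws, while the lid stays shut; only then raise the lid (it has a wooden tongue to take hold of) to 50 degrees, alongside the sloping red strip, and keep holding it there: finish while still holding the lid. Leave everything else lying where it is.

Things in the scene. Friction and masses are not known exactly. Their poses are not given: they have to be found in the camera images.
- cup_center (a point): Centre of a loose square blue tin cup with a pale rim, 50 x 50 mm outside and 56 mm tall, walls 3 mm, about 0.09 kg, open at one end. Its z axis points from the mouth out of the closed base (so z up = mouth down, as at the start, standing on the lid; z down = mouth up); x and y are square to its side walls. Being square it also lies steadily on a side.
- box: Fixed wooden box, 160 mm deep (x) x 240 mm wide (y) with its lid hinged at the back and a dark plinth 172 x 252 mm at its foot. Origin at the centre of its underside, z up, x from its front to its hinge side. Shut, its lid's flat top is 82.5 mm above the bench. A red strip (3 x 10 mm, 95 mm long) on the outside of its right end (y = -126 mm) rises from the hinge line toward the front at 50 degrees to level; the lid is right when it lies alongside, parallel to the strip.
- lid_hinge (a point): Point on the lid's hinge axis, mid-width, 70.5 mm above the bench; axes as the box's; the hinge axis is its y axis.
- lid_pull (a point): Middle of the grip of the lid's dark wooden lifting tongue: a bar 18 mm wide (along the hinge), 20 mm thick and reaching 50 mm forward of the lid's front edge, this point being 30 mm in front of that edge, 194 mm before the hinge axis and 8 mm above the plane of the lid's underside. It turns with the lid; x points along the lid toward the hinge.
- lid (a joint): Angle of the lid, rad: 0 shut, 0.873 = 50 degrees, grows as it opens (the tongue rises and goes away from the front about lid_hinge). The lid, about 0.35 kg, swings freely and falls shut when let go.
- pliers: Pliers with red handles, 54 x 158 x 16 mm, lying flat; leave them.
- masking_tape: Ring of pale masking tape, 93 mm across, 19 mm high; leave it.
- offcut_1: Pale wood offcut, 45 x 90 x 22 mm; leave it.
- dividers: Steel dividers lying flat, 63 x 154 x 8 mm; leave them.

How it is judged:
By the outcome, as a careful person would: the job done as asked, in the order asked, and still so for the second after the job is handed in, while the arm keeps its last pose, push and grip.
It also fails if it takes over 69 s, if anything falls off the work surface, if the arm or the gripper's body presses on something with over 40 N, if the wrist force passes 120 N, or if a joint passes its speed limit or range.

## Working session

There is one attempt and no reset: what is moved stays moved. The work goes in short steps, Python scripts to look and compute and a shell command to move; the robot and the scene stay as the last step left them, time stands still between calls to the robot, and variables do not carry over. Pictures are saved under pics/ and viewed, at most 10 in all, crops included, and the job is handed in when it is done.

```bash
mkdir -p pics; cat > h.py <<'E'
import numpy as np, cv2
from cell import monitor, vision, env, models
def campose(n):
    c=vision.get_calibration(n)
    if n=="wrist":
        s=monitor.sense(); T=np.eye(4); T[:3,:3]=s["eef_rot"]; T[:3,3]=s["position"]
        return T@np.array(c["mount"])
    T=np.eye(4); a=np.array(c["attitude"]); T[:3,:3]=a if a.shape==(3,3) else np.nan; T[:3,3]=c["xyz"]; return T
def shot(n,f=None):
    T=campose(n); p,d=vision.read_camera(n)
    if f: cv2.imwrite("pics/"+f,p[:,:,::-1])
    return T,p,d
def cloud(n,T,d,mask):
    c=vision.get_calibration(n); K=np.array([[c["fx"],0,c["cx"]],[0,c["fy"],c["cy"]],[0,0,1]])
    v,u=np.nonzero(mask&(d>0)); z=d[v,u]
    q=cv2.undistortPoints(np.c_[u,v].astype(np.float64)[:,None],K,np.array(c["dist_coeffs"]))[:,0]
    P=np.c_[q*z[:,None],z]
    return P@T[:3,:3].T+T[:3,3]
def loc(n,T,name):
    return [(np.round(T[:3,:3]@r["location"]+T[:3,3],3),round(r["conf"],2)) for r in models.find_in(n,name)]
E
python3 - <<'E'
from h import *
ims=[]
for n in ["side","top","wrist"]:
    T,p,d=shot(n,n+"0.png"); ims.append(p); print(n,T.round(3).tolist())
    for k in ["cup_center","box","lid_pull","lid","pliers","masking_tape","offcut_1","dividers"]: print(k,loc(n,T,k)[:2])
cv2.imwrite("pics/a.png",cv2.resize(np.hstack(ims[:2]),(800,300))[:,:,::-1])
print(monitor.sense())
E
```

```text
side [[0.991, -0.075, 0.107, 0.458], [-0.131, -0.573, 0.809, -1.133], [0.0, -0.816, -0.578, 0.92], [0.0, 0.0, 0.0, 1.0]]
cup_center []
box [(array([ 0.607, -0.053,  0.08 ]), 0.96)]
lid_pull [(array([0.6  , 0.007, 0.076]), 0.7)]
lid [(array([0.598, 0.006, 0.078]), 0.83)]
pliers []
masking_tape [(array([0.798, 0.14 , 0.02 ]), 0.83)]
offcut_1 []
dividers [(array([ 0.517, -0.406,  0.001]), 0.8)]
top [[-0.024, -0.981, 0.194, 0.357], [-1.0, 0.028, 0.015, 0.013], [-0.02, -0.193, -0.981, 1.517], [0.0, 0.0, 0.0, 1.0]]
cup_center [(array([0.599, 0.05 , 0.138]), 0.75), (array([0.612, 0.029, 0.082]), 0.58)]
box [(array([0.61 , 0.023, 0.082]), 0.94)]
lid_pull [(array([0.612, 0.029, 0.081]), 0.76)]
lid [(array([0.61 , 0.032, 0.09 ]), 0.65)]
pliers [(array([0.506, 0.46 , 0.01 ]), 0.67)]
masking_tape [(array([0.798, 0.148, 0.023]), 0.87), (array([0.605, 0.022, 0.081]), 0.59)]
offcut_1 [(array([0.614, 0.417, 0.022]), 0.68)]
dividers [(array([ 0.52 , -0.404,  0.007]), 0.49), (array([0.596, 0.052, 0.138]), 0.42)]
wrist [[0.239, -0.933, -0.268, 0.224], [-0.971, -0.23, -0.065, -0.614], [-0.001, 0.276, -0
[... 250 characters left out ...]
.08019294]), 'dq': array([ 0.14073648,  0.1079955 ,  0.06393876,  0.06865822, -0.07769309,
       -0.03011043,  0.05107597]), 'joint_efforts': array([ 1.71609877e-04, -5.70891809e+01,  9.90230441e-01, -2.51911211e+01,
       -5.62291243e-02,  1.09348135e-02,  1.62399289e-05]), 'position': array([ 0.15505514, -0.63123782,  0.23874301]), 'eef_rot': array([[ 9.71129333e-01,  2.38553597e-01,  9.34649778e-06],
       [ 2.38553597e-01, -9.71129331e-01, -5.41757197e-05],
       [-3.84715466e-06,  5.48412712e-05, -9.99999998e-01]]), 'ft_force': array([-0.29215821,  1.01072079,  0.16357347]), 'ft_torque': array([-0.00051972,  0.0004232 , -0.04554803]), 'finger_force': 0.0, 'width': 0.997233026719291}
```

View pics/side0.png

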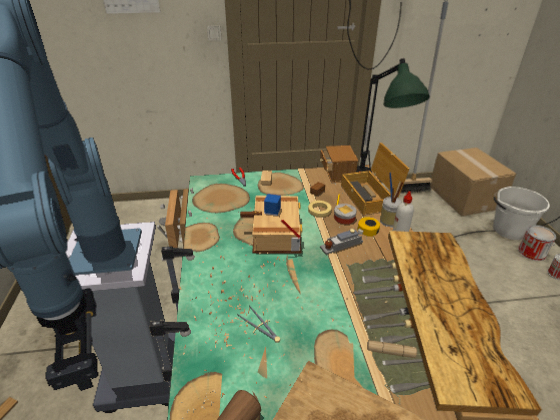

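View pics/top0.png

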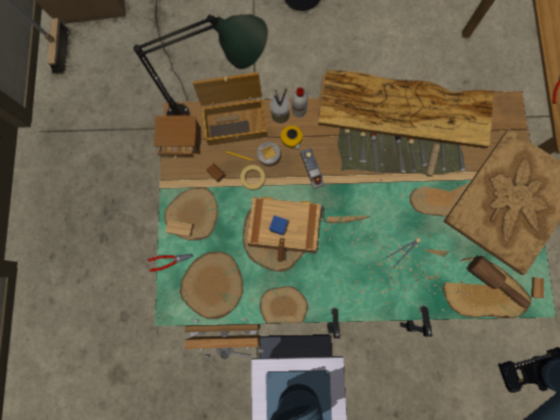

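The side view shows the box at about (277,222), with the blue cup at (272,204) and the red strip at (290,228). The top view shows the lid at (285,223), the cup at (279,225) and the tongue at (282,247). The bench to the right of the box, around (365,265), is free. Next I'll measure yaw and heights.

```bash
python3 - <<'E'
from h import *
for n in ["top","side"]:
    T,p,d=shot(n)
    V=cloud(n,T,d,np.ones(d.shape,bool)); m=d>0
    hsv=cv2.cvtColor(p,cv2.COLOR_RGB2HSV)[m]
    reg=(abs(V[:,0]-.58)<.2)&(abs(V[:,1]-.03)<.2)
    lid=reg&(abs(V[:,2]-.0825)<.008)
    cup=reg&(abs(V[:,2]-.138)<.008)
    blue=reg&(abs(hsv[:,0]-112)<12)&(hsv[:,1]>120)
    for k,s in [("lid",lid),("cuptop",cup),("blue",blue)]:
        P=V[s]; 
        if len(P)<5: print(n,k,len(P));continue
        print(n,k,len(P),np.median(P,0).round(4),cv2.minAreaRect(P[:,:2].astype(np.float32)))
    tg=reg&(V[:,0]<.53)&(V[:,0]>.44)&(V[:,2]>.06)&(V[:,2]<.1)
    print("tongue",V[tg].round(3)[:40].tolist())
    front=lid&(abs(V[:,1]-.03)<.2)
    # front edge line
    Y=np.arange(-.1,.16,.02); print([(round(y,2),V[lid&(abs(V[:,1]-y)<.006)][:,0].min().round(3),V[lid&(abs(V[:,1]-y)<.006)][:,0].max().round(3)) for y in Y if (lid&(abs(V[:,1]-y)<.006)).any()])
E
```

```text
top lid 2957 [0.6109 0.0238 0.0832] ((0.5901968479156494, 0.03289053589105606), (0.24512174725532532, 0.21968980133533478), 81.91511535644531)
top cuptop 226 [0.5997 0.0499 0.1386] ((0.6002824902534485, -0.007841184735298157), (0.06212327256798744, 0.17917726933956146), 0.22094324231147766)
top blue 0
tongue [[0.53, -0.048, 0.087], [0.529, -0.058, 0.089], [0.53, -0.062, 0.084], [0.53, -0.065, 0.085], [0.53, -0.069, 0.083], [0.53, -0.072, 0.081], [0.53, -0.076, 0.083], [0.529, 0.051, 0.085], [0.529, 0.048, 0.085], [0.528, 0.044, 0.094], [0.528, 0.041, 0.093], [0.528, 0.038, 0.09], [0.53, 0.034, 0.077], [0.529, 0.027, 0.085], [0.528, 0.024, 0.086], [0.529, 0.02, 0.083], [0.528, 0.017, 0.085], [0.529, 0.014, 0.079], [0.528, 0.01, 0.083], [0.528, 0.007, 0.084], [0.529, 0.003, 0.079], [0.528, -0.0, 0.084], [0.529, -0.004, 0.078], [0.528, -0.007, 0.083], [0.528, -0.01, 0.083], [0.528, -0.014, 0.083], [0.527, -0.017, 0.086], [0.527, -0.021, 0.085], [0.527, -0.024, 0.086], [0.527, -0.027, 0.09], [0.528, -0.031, 0.081], [0.528, -0.035, 0.08], [0.527, -0.038, 0.086], [0.527, -0.041, 0.087], [0
[... 2165 characters left out ...]
5)), (np.float64(-0.08), np.float64(0.513), np.float64(0.674)), (np.float64(-0.06), np.float64(0.515), np.float64(0.681)), (np.float64(-0.04), np.float64(0.52), np.float64(0.682)), (np.float64(-0.02), np.float64(0.522), np.float64(0.686)), (np.float64(0.0), np.float64(0.523), np.float64(0.685)), (np.float64(0.02), np.float64(0.528), np.float64(0.689)), (np.float64(0.04), np.float64(0.479), np.float64(0.693)), (np.float64(0.06), np.float64(0.491), np.float64(0.694)), (np.float64(0.08), np.float64(0.533), np.float64(0.696)), (np.float64(0.1), np.float64(0.539), np.float64(0.699)), (np.float64(0.12), np.float64(0.54), np.float64(0.702)), (np.float64(0.14), np.float64(0.542), np.float64(0.705))]
```

```bash
python3 -m creep '[[[34,-15,-12],[0,0,0],8.8],[[34,-15,-12],[0,0,0],8.8],[[34,-15,-12],[0,0,0],8.8],[[34,-15,-12],[0,0,0],8.8],[[34,-15,-12],[0,0,0],8.8],[[34,-15,-12],[0,0,0],8.8],[[34,-15,-12],[0,0,0],8.8],[[52,-56,-12],[0,0,0.37],8.8],[[52,-56,-12],[0,0,0.37],8.8],[[52,-56,-12],[0,0,0.37],8.8],[[52,-56,-12],[0,0,0.37],8.8],[[52,-56,-12],[0,0,0.37],8.8],[[52,-56,-12],[0,0,0.37],8.8],[[52,-56,-12],[0,0,0.37],8.8],[[52,-56,-12],[0,0,0.37],8.8],[[52,-56,-12],[0,0,0.37],8.8],[[52,-56,-12],[0,0,0.37],8.8]]'
cat > look.py <<'E'
from h import *
import sys
T,p,d=shot("wrist",sys.argv[1]); s=monitor.sense(); print(s["time_s"],s["position"].round(4),s["eef_rot"].round(3).tolist(),s["joint_pos"].round(1))
for k in sys.argv[2:]:
    for r in models.outline_of("wrist",k)[:1]:
        P=cloud("wrist",T,d,r["mask"]); zt=np.percentile(P[:,2],[2,50,95]); Q=P[P[:,2]>zt[2]-.008]
        print(k,round(r["conf"],2),len(P),"zt",zt.round(4),"med",np.median(P,0).round(4),"toprect",cv2.minAreaRect(Q[:,:2].astype(np.float32)))
E
python3 look.py w1.png cup_center lid_pull
```

```text
time_s: 3.58
position: [0.5264, 0.034, 0.3585]
eef_rot: [[0.991, -0.132, -0.001], [-0.132, -0.991, -0.001], [-0.0, 0.001, -1.0]]
ft_force: [-0.3, -0.5, -0.4]
width: 0.998
finger_force: 0.0
3.625 [0.5264 0.0341 0.3586] [[0.991, -0.132, -0.0], [-0.132, -0.991, -0.001], [-0.0, 0.001, -1.0]] [   7.    13.4  -18.7   97.1    4.6   70.2 -110.4]
cup_center 0.9 1892 zt [0.1358 0.1382 0.1395] med [0.598  0.0523 0.1382] toprect ((0.5973483324050903, 0.05261768028140068), (0.04991147294640541, 0.04959789291024208), 68.89949035644531)
lid_pull 0.73 21495 zt [0.0805 0.0824 0.0841] med [0.6211 0.026  0.0824] toprect ((0.5857638716697693, 0.03725215047597885), (0.24059385061264038, 0.21191886067390442), 82.38572692871094)
```

View pics/w1.png

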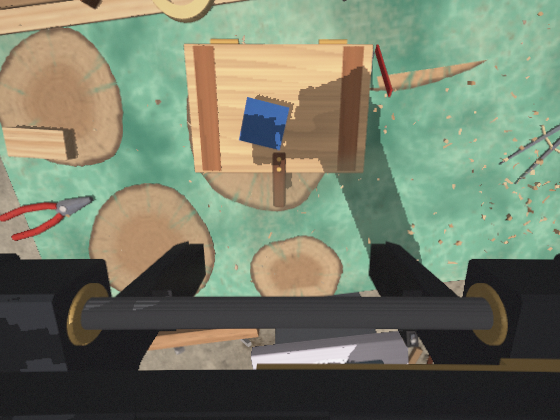

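The wrist view shows the cup at (265,123), turned about 13° from the tool, and the tongue from (279,155) to (279,205). The bench to the right of the box is clear.

```bash
cat > to.py <<'E'
# to.py: grasp point x y z, yaw, tilt(+fwd) [back-off cm along tool z] -> row from present pose
from h import *; import sys
from scipy.spatial.transform import Rotation as Ro
def R(yaw,t):
    y,t=np.radians([yaw,t]); x=np.array([np.cos(y),np.sin(y),0]); z=np.array([0,0,-1.]); yy=np.cross(z,x)
    return np.c_[np.cos(t)*x-np.sin(t)*z,yy,np.cos(t)*z+np.sin(t)*x]
if __name__=="__main__":
    s=monitor.sense(); R0=s["eef_rot"]
    for a in sys.argv[1:]:
        v=[float(q) for q in a.split(",")]; G=R(v[3],v[4]); b=(v[5] if len(v)>5 else 0)/100
        tcp=np.array(v[:3])+G[:,2]*(env.tcp_to_grasp-b); d=R0.T@(tcp-s["position"])
        print(a,(d*100).round(2).tolist(),Ro.from_matrix(R0.T@G).as_rotvec().round(3).tolist(),"dist",round(np.linalg.norm(d)*100,1))
E
python3 to.py .5975,.0525,.112,-21,45,12 .5975,.0525,.112,-21,45,0
```

```text
.5975,.0525,.112,-21,45,12 [-0.15, -4.37, 17.5] [-0.092, 0.782, 0.222] dist 18.0
.5975,.0525,.112,-21,45,0 [8.1, -2.4, 25.99] [-0.092, 0.782, 0.222] dist 27.3
```

```bash
python3 -m creep '[[[0,-4.4,8],[-0.092,0.782,0.222],8.8],[[0,-4.4,8],[-0.092,0.782,0.222],8.8],[[0,-4.4,8],[-0.092,0.782,0.222],8.8],[[0,-4.4,12],[-0.092,0.782,0.222],8.8],[[0,-4.4,17.5],[-0.092,0.782,0.222],8.8],[[0,-4.4,17.5],[-0.092,0.782,0.222],8.8],[[0,-4.4,17.5],[-0.092,0.782,0.222],8.8],[[0,-4.4,17.5],[-0.092,0.782,0.222],8.8]]'
python3 look.py w2.png cup_center;python3 to.py .5975,.0525,.112,-21,45,12 .5975,.0525,.112,-21,45,0
```

```text
time_s: 4.72
position: [0.5305, 0.0847, 0.1917]
eef_rot: [[0.794, -0.352, 0.495], [-0.265, -0.934, -0.239], [0.547, 0.059, -0.835]]
ft_force: [0.5, 0.9, -1.5]
width: 0.998
finger_force: 0.0
4.775 [0.5301 0.09   0.1923] [[0.795, -0.343, 0.5], [-0.256, -0.937, -0.237], [0.55, 0.06, -0.833]] [ -76.3   25.8   55.8  130.6   22.    13.6 -157. ]
cup_center 0.78 4891 zt [0.0875 0.138  0.1392] med [0.59   0.0549 0.138 ] toprect ((0.5975832343101501, 0.05237925052642822), (0.04996010661125183, 0.050838958472013474), 68.53923797607422)
.5975,.0525,.112,-21,45,12 [-0.11, 0.98, 0.95] [0.037, 0.205, 0.051] dist 1.4
.5975,.0525,.112,-21,45,0 [2.34, 0.6, 12.69] [0.037, 0.205, 0.051] dist 12.9
```

View pics/w2.png

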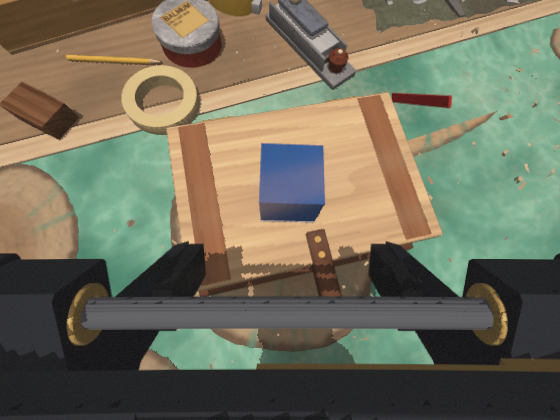

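The tilt runs into the j6 and j7 limits this way. I'll lean the tool sideways instead, with the fingers closing fore and aft.

```bash
python3 to.py .53,.0525,.33,-8,0 .56,.0525,.33,69,0
```

```text
.53,.0525,.33,-8,0 [7.47, 4.19, -9.14] [0.12, -0.571, -0.187] dist 12.5
.56,.0525,.33,69,0 [9.87, 3.17, -7.64] [0.495, -0.409, -1.489] dist 12.9
```

```bash
python3 -m creep '[[[7.5,4.2,-9.1],[0.12,-0.571,-0.187],8.8],[[7.5,4.2,-9.1],[0.12,-0.571,-0.187],8.8],[[7.5,4.2,-9.1],[0.12,-0.571,-0.187],8.8],[[7.5,4.2,-9.1],[0.12,-0.571,-0.187],8.8],[[9.9,3.2,-7.6],[0.495,-0.409,-1.489],8.8],[[9.9,3.2,-7.6],[0.495,-0.409,-1.489],8.8],[[9.9,3.2,-7.6],[0.495,-0.409,-1.489],8.8],[[9.9,3.2,-7.6],[0.495,-0.409,-1.489],8.8],[[9.9,3.2,-7.6],[0.495,-0.409,-1.489],8.8],[[9.9,3.2,-7.6],[0.495,-0.409,-1.489],8.8],[[9.9,3.2,-7.6],[0.495,-0.409,-1.489],8.8],[[9.9,3.2,-7.6],[0.495,-0.409,-1.489],8.8],[[9.9,3.2,-7.6],[0.495,-0.409,-1.489],8.8],[[9.9,3.2,-7.6],[0.495,-0.409,-1.489],8.8]]'
python3 -c "
from h import *
print(monitor.sense()['joint_pos'].round(1))"
python3 to.py .5975,.0525,.112,69,-35,12 .5975,.0525,.112,69,-35,0
```

```text
time_s: 6.58
position: [0.5609, 0.0476, 0.311]
eef_rot: [[0.367, 0.93, -0.001], [0.93, -0.367, 0.004], [0.003, -0.003, -1.0]]
ft_force: [0.4, -0.1, 0.6]
width: 1.0
finger_force: 0.0
[-24.3  18.5  19.2  97.8  -6.9  64.9 -24.7]
.5975,.0525,.112,69,-35,12 [7.57, 3.2, 11.62] [-0.005, -0.614, -0.008] dist 14.2
.5975,.0525,.112,69,-35,0 [0.66, 3.29, 21.43] [-0.005, -0.614, -0.008] dist 21.7
```

```bash
python3 -m creep '[[[7.6,3.2,4],[0,-0.61,0],8.8],[[7.6,3.2,6],[0,-0.61,0],8.8],[[7.6,3.2,8],[0,-0.61,0],8.8],[[7.6,3.2,11.6],[0,-0.61,0],8.8],[[7.6,3.2,11.6],[0,-0.61,0],8.8],[[7.6,3.2,11.6],[0,-0.61,0],8.8]]'
python3 look.py w3.png cup_center
python3 to.py .5975,.0525,.112,69,-35,0
```

```text
time_s: 7.32
position: [0.619, 0.1067, 0.1968]
eef_rot: [[0.301, 0.93, -0.209], [0.765, -0.366, -0.53], [-0.569, -0.0, -0.822]]
ft_force: [0.5, -0.3, 0.7]
width: 1.0
finger_force: 0.0
7.375 [0.6193 0.1066 0.1974] [[0.302, 0.93, -0.208], [0.765, -0.367, -0.529], [-0.568, 0.001, -0.823]] [-38.5  47.5  22.4  76.9   9.2  81.7 -44.3]
cup_center 0.92 5376 zt [0.0839 0.1305 0.1385] med [0.6029 0.0712 0.1305] toprect ((0.5977033376693726, 0.052904315292835236), (0.05220624804496765, 0.04997703805565834), 68.95561981201172)
.5975,.0525,.112,69,-35,0 [0.05, -0.04, 12.22] [-0.005, -0.007, -0.008] dist 12.2
```

```bash
python3 -m creep '[[[0,0,5],[0,0,0],8.8],[[0,0,8.5],[0,0,0],8.8],[[0,0,11],[0,0,0],8.8],[[0,0,12.2],[0,0,0],8.8],[[0,0,12.2],[0,0,0],8.8],[[0,0,12.2],[0,0,0],4],[[0,0,12.2],[0,0,0],4],[[0,0,12.2],[0,0,0],4],[[0,0,12.2],[0,0,0],4],[[0,0,12.2],[0,0,0],4],[[0,0,12.2],[0,0,0],4],[[0,0,12.2],[0,0,0],4]]' 18
```

```text
time_s: 8.93
position: [0.5927, 0.0431, 0.0948]
eef_rot: [[0.298, 0.931, -0.21], [0.765, -0.365, -0.53], [-0.57, -0.002, -0.821]]
ft_force: [-0.5, 1.8, 2.2]
width: 0.57
finger_force: 18.0
```

```bash
python3 -m creep '[[[-1.5,0,-2],[0,0,0],4],[[-4,0,-6],[0,0,0],4],[[-6.8,0,-9.9],[0,0,0],4],[[-6.8,0,-9.9],[0,0,0],4]]'
python3 to.py .50,-.10,.26,69,-35 .45,-.25,.26,69,-15 .45,-.25,.16,69,55 .45,-.25,.034,69,55
```

```text
time_s: 9.43
position: [0.5954, 0.043, 0.2199]
eef_rot: [[0.303, 0.931, -0.204], [0.766, -0.366, -0.528], [-0.566, 0.004, -0.824]]
ft_force: [-0.4, 0.1, -1.1]
width: 0.572
finger_force: 18.0
.50,-.10,.26,69,-35 [-16.14, -3.63, 8.07] [-0.001, -0.009, -0.009] dist 18.4
.45,-.25,.26,69,-15 [-28.51, -2.81, 16.91] [0.0, 0.34, -0.009] dist 33.3
.45,-.25,.16,69,55 [-21.6, -2.86, 23.4] [0.006, 1.562, -0.008] dist 32.0
.45,-.25,.034,69,55 [-14.47, -2.91, 33.79] [0.006, 1.562, -0.008] dist 36.9
```

```bash
python3 -m creep '[[[-8,-1.8,4],[0,0,0],4],[[-16,-3.6,8],[0,0,0],4],[[-16,-3.6,8],[0,0,0],4],[[-28.5,-2.8,16.9],[0,0.34,0],4],[[-28.5,-2.8,16.9],[0,0.34,0],4],[[-28.5,-2.8,16.9],[0,0.34,0],4],[[-26,-2.8,18],[0,0.8,0],4],[[-26,-2.8,18],[0,0.8,0],4],[[-26,-2.8,18],[0,0.8,0],4],[[-26,-2.8,18],[0,1.1,0],4],[[-26,-2.8,18],[0,1.1,0],4],[[-21.6,-2.9,23.4],[0,1.56,0],4],[[-21.6,-2.9,23.4],[0,1.56,0],4],[[-21.6,-2.9,23.4],[0,1.56,0],4],[[-21.6,-2.9,23.4],[0,1.56,0],4],[[-21.6,-2.9,23.4],[0,1.56,0],4]]'
python3 -c "
from h import *
print(monitor.sense()['joint_pos'].round(1))"
python3 to.py .45,-.25,.034,69,55 .45,-.25,.0265,69,55
```

```text
time_s: 11.42
position: [0.4529, -0.2351, 0.1464]
eef_rot: [[0.213, 0.931, 0.295], [0.54, -0.364, 0.759], [0.814, -0.002, -0.581]]
ft_force: [-0.5, 0.2, -0.8]
width: 0.568
finger_force: 18.0
[ 44.7  44.6   6.5 102.4 -51.5  76.9  62.2]
.45,-.25,.034,69,55 [-10.0, 0.29, 7.18] [0.004, 0.009, -0.005] dist 12.3
.45,-.25,.0265,69,55 [-10.61, 0.29, 7.62] [0.004, 0.009, -0.005] dist 13.1
```

```bash
python3 -m creep '[[[-5,0.2,3.6],[0,0.01,0],4],[[-10,0.3,7.2],[0,0.01,0],4],[[-10,0.3,7.2],[0,0.01,0],4],[[-10.6,0.3,7.6],[0,0.01,0],4],[[-10.6,0.3,7.6],[0,0.01,0],4]]'
python3 look.py w4.png cup_center
```

```text
time_s: 12.05
position: [0.4562, -0.2368, 0.0177]
eef_rot: [[0.208, 0.931, 0.299], [0.534, -0.364, 0.763], [0.82, 0.001, -0.573]]
ft_force: [-0.6, -0.2, -0.7]
width: 0.566
finger_force: 18.0
12.1 [ 0.4562 -0.2368  0.0176] [[0.208, 0.931, 0.299], [0.534, -0.364, 0.763], [0.82, 0.001, -0.573]] [ 46.1  58.2   4.6  99.1 -54.5  70.4  70.4]
cup_center 0.71 15216 zt [0.0072 0.0533 0.0544] med [ 0.4487 -0.2567  0.0533] toprect ((0.44833797216415405, -0.25586748123168945), (0.06811980903148651, 0.05093029886484146), 68.66600799560547)
```

View pics/w4.png

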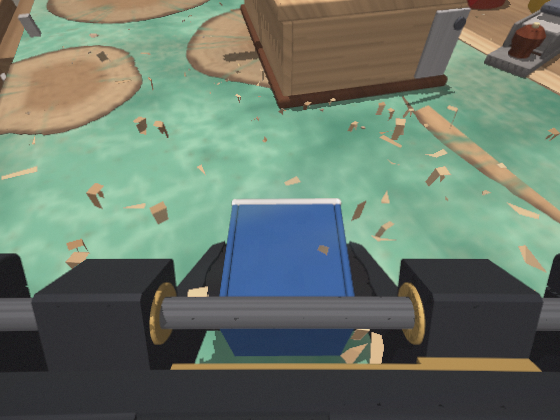

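The cup is on its side at (285,255), rim towards the box, about 3 mm above the bench. I'll lower it and let go.

```bash
python3 -m creep '[[[-0.15,0,0.1],[0,0,0],4],[[-0.29,0,0.2],[0,0,0],4],[[-0.29,0,0.2],[0,0,0],4],[[-0.29,0,0.2],[0,0,0],8.8],[[-0.29,0,0.2],[0,0,0],8.8],[[-0.29,0,0.2],[0,0,0],8.8],[[-0.29,0,-2],[0,0,0],8.8],[[-0.29,0,-6],[0,0,0],8.8],[[0,0,-11],[0,0,0],8.8],[[4,0,-13],[0,-0.4,0],8.8],[[4,0,-13],[0,-0.9,0],8.8],[[4,0,-13],[0,-0.9,0],8.8],[[4,0,-13],[0,-0.9,0],8.8],[[4,0,-13],[0,-0.9,0],8.8],[[4,0,-13],[0,-0.9,0],8.8]]'
python3 look.py w5.png cup_center
```

```text
time_s: 14.02
position: [0.427, -0.3113, 0.1235]
eef_rot: [[0.358, 0.933, 0.021], [0.931, -0.359, 0.061], [0.065, -0.002, -0.998]]
ft_force: [-0.0, 0.5, 0.7]
width: 0.996
finger_force: 0.0
14.075 [ 0.4254 -0.3135  0.1233] [[0.362, 0.932, 0.021], [0.93, -0.363, 0.061], [0.065, -0.002, -0.998]] [ 13.   31.3  27.1 111.9 -25.4  43.8  34.6]
cup_center 0.77 5411 zt [0.0482 0.0498 0.051 ] med [ 0.4503 -0.2496  0.0498] toprect ((0.4502609968185425, -0.25063925981521606), (0.05549348145723343, 0.05037585645914078), 68.8675765991211)
```

```bash
python3 to.py .4503,-.2505,.22,69,-10 .4503,-.2505,.026,69,-30,12 .4503,-.2505,.026,69,-30,0
```

```text
.4503,-.2505,.22,69,-10 [7.13, 0.03, -7.41] [-0.003, -0.239, -0.008] dist 10.3
.4503,-.2505,.026,69,-30,12 [11.95, 0.01, 1.71] [-0.004, -0.588, -0.007] dist 12.1
.4503,-.2505,.026,69,-30,0 [5.29, 0.08, 11.69] [-0.004, -0.588, -0.007] dist 12.8
```

```bash
python3 -m creep '[[[4,0,-7.4],[0,-0.24,0],8.8],[[7,0,-7.4],[0,-0.24,0],8.8],[[12,0,-4],[0,-0.58,0],8.8],[[12,0,1.7],[0,-0.58,0],8.8],[[12,0,1.7],[0,-0.58,0],8.8],[[12,0,1.7],[0,-0.58,0],8.8],[[12,0,1.7],[0,-0.58,0],8.8]]'
python3 look.py w6.png cup_center
python3 to.py .4503,-.2505,.026,69,-30,0
```

```text
time_s: 15.0
position: [0.4689, -0.2048, 0.1156]
eef_rot: [[0.324, 0.929, -0.181], [0.809, -0.371, -0.457], [-0.491, 0.001, -0.871]]
ft_force: [1.5, 0.1, 0.1]
width: 1.0
finger_force: 0.0
15.05 [ 0.4691 -0.2043  0.1156] [[0.324, 0.929, -0.181], [0.809, -0.371, -0.456], [-0.491, 0.002, -0.871]] [-31.6  42.1  44.3 114.1   0.5  41.3 -15.8]
cup_center 0.79 5401 zt [0.0011 0.0488 0.0503] med [ 0.4521 -0.2419  0.0488] toprect ((0.4528379738330841, -0.24370034039020538), (0.07185500860214233, 0.05075778439640999), 68.11429595947266)
.4503,-.2505,.026,69,-30,0 [-0.03, -0.03, 12.14] [-0.005, -0.011, -0.011] dist 12.1
```

```bash
python3 -m creep '[[[0,0,5],[0,0,0],8.8],[[0,0,8.5],[0,0,0],8.8],[[0,0,11],[0,0,0],8.8],[[0,0,12.1],[0,0,0],8.8],[[0,0,12.1],[0,0,0],8.8],[[0,0,12.1],[0,0,0],4],[[0,0,12.1],[0,0,0],4],[[0,0,12.1],[0,0,0],4],[[0,0,12.1],[0,0,0],4],[[0,0,12.1],[0,0,0],4],[[0,0,12.1],[0,0,0],4],[[-3.4,0,6.1],[0,0,0],4],[[-6.5,0,1],[0,0,0],4],[[-6.5,0,1],[0,0,0],4]]' 18
python3 to.py .45,-.25,.16,69,15 .45,-.25,.13,69,60 .45,-.25,.0305,69,60 
```

```text
time_s: 16.85
position: [0.4482, -0.2597, 0.1396]
eef_rot: [[0.32, 0.931, -0.178], [0.809, -0.366, -0.459], [-0.493, 0.003, -0.87]]
ft_force: [0.6, 0.4, -0.4]
width: 0.567
finger_force: 18.0
.45,-.25,.16,69,15 [1.15, -0.19, -0.92] [0.002, 0.777, -0.008] dist 1.5
.45,-.25,.13,69,60 [3.19, -0.21, 0.37] [0.006, 1.562, -0.008] dist 3.2
.45,-.25,.0305,69,60 [8.09, -0.24, 9.03] [0.006, 1.562, -0.008] dist 12.1
```

```bash
python3 -m creep '[[[1,0,-1],[0,0.78,0],4],[[1,0,-1],[0,0.78,0],4],[[1,0,-1],[0,0.78,0],4],[[1,0,-1],[0,0.78,0],4],[[1,0,-1],[0,0.78,0],4],[[3.2,-0.2,0.4],[0,1.56,0],4],[[3.2,-0.2,0.4],[0,1.56,0],4],[[3.2,-0.2,0.4],[0,1.56,0],4],[[3.2,-0.2,0.4],[0,1.56,0],4],[[3.2,-0.2,0.4],[0,1.56,0],4],[[5.6,-0.2,4.7],[0,1.56,0],4],[[8.1,-0.2,9],[0,1.56,0],4],[[8.1,-0.2,9],[0,1.56,0],4],[[8.1,-0.2,9],[0,1.56,0],4]]'
python3 look.py w7.png cup_center
```

```text
time_s: 18.6
position: [0.4545, -0.2334, 0.0194]
eef_rot: [[0.185, 0.932, 0.313], [0.47, -0.363, 0.804], [0.863, -0.002, -0.505]]
ft_force: [0.4, -1.0, -2.3]
width: 0.566
finger_force: 18.0
18.65 [ 0.4546 -0.2338  0.0197] [[0.185, 0.932, 0.313], [0.47, -0.363, 0.804], [0.863, -0.001, -0.505]] [ 49.7  60.4   1.1  97.4 -53.1  72.7  70.1]
cup_center 0.92 16351 zt [0.0089 0.0416 0.0628] med [ 0.4502 -0.2369  0.0416] toprect ((0.44824856519699097, -0.24950814247131348), (0.05195614695549011, 0.051191434264183044), 68.93756103515625)
```

View pics/w7.png

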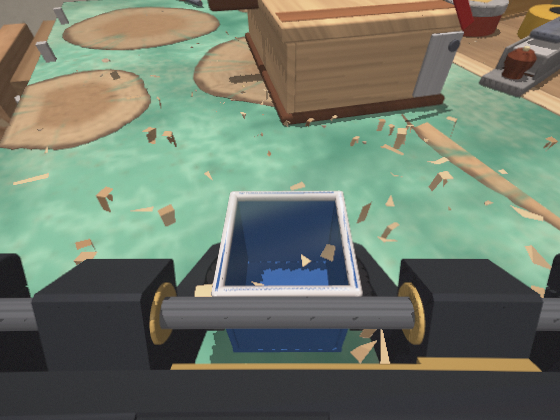

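The cup is mouth-up at (290,240). The rim reads about 0.062, so I'll lower it a few millimetres.

```bash
python3 -m creep '[[[-0.17,0,0.1],[0,0.015,0],4],[[-0.34,0,0.2],[0,0.015,0],4],[[-0.34,0,0.2],[0,0.015,0],4]]'
python3 - <<'E'
from h import *
T,p,d=shot("wrist"); m=models.outline_of("wrist","cup_center")[0]["mask"]; P=cloud("wrist",T,d,m)
print(np.percentile(P[:,2],[90,95,98,99.5]).round(4))
E
```

```text
time_s: 19.08
position: [0.4538, -0.2339, 0.0142]
eef_rot: [[0.181, 0.931, 0.317], [0.456, -0.365, 0.812], [0.871, -0.003, -0.491]]
ft_force: [-0.4, -1.0, -1.2]
width: 0.567
finger_force: 18.0
[0.057  0.0574 0.0577 0.0581]
```

```bash
python3 -m creep '[[[-0.12,0,0.07],[0,0,0],4],[[-0.12,0,0.07],[0,0,0],4],[[-0.12,0,0.07],[0,0,0],5.5],[[-0.12,0,0.07],[0,0,0],8.8],[[-0.12,0,0.07],[0,0,0],8.8],[[-0.12,0,0.07],[0,0,0],8.8],[[-0.12,0,-3],[0,0,0],8.8],[[-0.12,0,-7],[0,0,0],8.8],[[0,0,-12],[0,0,0],8.8],[[5,0,-16],[0,-0.4,0],8.8],[[10,0,-18],[0,-1,0],8.8],[[10,0,-18],[0,-1,0],8.8],[[10,0,-18],[0,-1,0],8.8],[[10,0,-18],[0,-1,0],8.8],[[10,0,-18],[0,-1,0],8.8],[[10,0,-18],[0,-1,0],8.8]]'
python3 look.py w8.png cup_center; python3 to.py .43,0.02,.30,69,0 .43,0.02,.30,-8,0
```

```text
time_s: 21.18
position: [0.4158, -0.3324, 0.19]
eef_rot: [[0.361, 0.932, 0.019], [0.931, -0.361, 0.056], [0.059, -0.003, -0.998]]
ft_force: [-0.1, -0.3, 0.6]
width: 0.999
finger_force: 0.0
21.225 [ 0.4151 -0.3337  0.1899] [[0.363, 0.932, 0.019], [0.93, -0.364, 0.056], [0.059, -0.003, -0.998]] [ 18.1  24.8  22.8 108.6 -16.3  50.7  28.4]
cup_center 0.79 3214 zt [0.0014 0.004  0.0562] med [ 0.4491 -0.2453  0.004 ] toprect ((0.44757726788520813, -0.24983078241348267), (0.050253160297870636, 0.05063651502132416), 68.72969055175781)
.43,0.02,.30,69,0 [34.05, -11.55, -7.13] [-0.003, -0.059, -0.008] dist 36.7
.43,0.02,.30,-8,0 [34.05, -11.55, -7.13] [-0.042, -0.048, 1.336] dist 36.7
```

```bash
python3 to.py .47,0.03,.30,69,0 .47,0.03,.30,172.5,0
```

```text
.47,0.03,.30,69,0 [36.44, -8.19, -7.0] [-0.003, -0.059, -0.008] dist 38.0
.47,0.03,.30,172.5,0 [36.44, -8.19, -7.0] [0.051, -0.045, -1.813] dist 38.0
```

```bash
python3 -m creep '[[[3,0,-7],[0,-0.06,0],8.8],[[9,-2,-7],[0.05,-0.045,-0.1],8.8],[[15,-3.5,-7],[0.05,-0.045,-0.3],8.8],[[21,-5,-7],[0.05,-0.045,-0.5],8.8],[[27,-6.5,-7],[0.05,-0.045,-0.7],8.8],[[32,-7.5,-7],[0.05,-0.045,-0.9],8.8],[[36.4,-8.2,-7],[0.05,-0.045,-1.1],8.8],[[36.4,-8.2,-7],[0.05,-0.045,-1.3],8.8],[[36.4,-8.2,-7],[0.05,-0.045,-1.5],8.8],[[36.4,-8.2,-7],[0.05,-0.045,-1.7],8.8],[[36.4,-8.2,-7],[0.05,-0.045,-1.81],8.8],[[36.4,-8.2,-7],[0.05,-0.045,-1.81],8.8],[[36.4,-8.2,-7],[0.05,-0.045,-1.81],8.8],[[36.4,-8.2,-7],[0.05,-0.045,-1.81],8.8]]'
python3 look.py w9.png lid_pull
python3 - <<'E'
from h import *
T,p,d=shot("wrist"); V=cloud("wrist",T,d,np.ones(d.shape,bool))
w=(abs(V[:,2]-.082)<.014)&(V[:,0]>.44)&(V[:,0]<.56)&(abs(V[:,1]-.03)<.09)
Q=V[w]
b=np.radians(-7.5); ax=np.array([np.cos(b),np.sin(b)]); ay=np.array([-ax[1],ax[0]])
# box-frame coords
u=Q[:,:2]@ax; v=Q[:,:2]@ay
for lo in np.arange(.45,.56,.01):
    s=(u>=lo)&(u<lo+.01)
    if s.sum()>3: print(round(lo,2),s.sum(),np.percentile(v[s],[1,50,99]).round(4),np.median(Q[s,2]).round(4))
E
```

```text
time_s: 23.02
position: [0.47, 0.0298, 0.2809]
eef_rot: [[-0.991, 0.136, 0.001], [0.136, 0.991, -0.001], [-0.001, -0.001, -1.0]]
ft_force: [-0.3, 0.3, -0.4]
width: 0.994
finger_force: 0.0
23.075 [0.47   0.0299 0.2809] [[-0.991, 0.135, 0.001], [0.135, 0.991, -0.001], [-0.001, -0.001, -1.0]] [ -9.5  10.2   0.4 111.7  -0.   58.   73.1]
lid_pull 0.94 14750 zt [0.0771 0.0821 0.0869] med [0.5729 0.0302 0.0821] toprect ((0.5693725347518921, 0.03974620997905731), (0.24048656225204468, 0.24736793339252472), 82.14598083496094)
0.46 64 [0.1058 0.1136 0.121 ] 0.0837
0.47 130 [0.1047 0.1128 0.1223] 0.0876
0.48 135 [0.1047 0.1139 0.1226] 0.0876
0.49 123 [0.1048 0.113  0.1214] 0.0877
0.5 113 [0.1048 0.1131 0.1216] 0.0876
0.51 756 [0.0096 0.1015 0.187 ] 0.0809
0.52 1116 [0.0106 0.0977 0.1882] 0.0822
0.53 1107 [0.012  0.1027 0.1892] 0.0821
0.54 791 [0.0129 0.079  0.1736] 0.0822
0.55 367 [0.0134 0.0449 0.1044] 0.0821
0.56 19 [0.0143 0.0207 0.0319] 0.0825
```

View pics/w9.png

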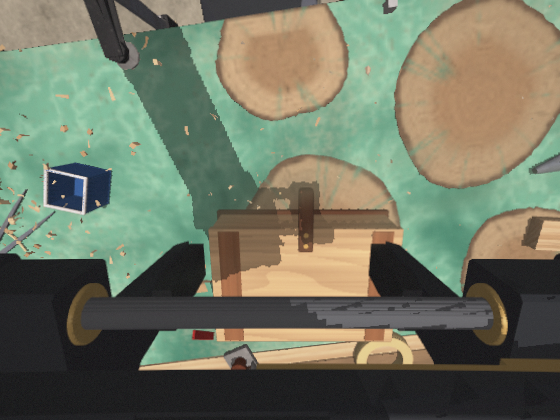

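The tongue is at (306,215) and its top measures 0.0876. The grip point comes to about (0.494, 0.049, 0.078). The cup stands mouth-up at (78,188).

```bash
python3 to.py .4936,.0491,.0780,172.3,-12,8 .4936,.0491,.0780,172.3,-12,0
```

```text
.4936,.0491,.0780,172.3,-12,8 [-0.8, 2.21, 14.29] [-0.001, -0.208, -0.0] dist 14.5
.4936,.0491,.0780,172.3,-12,0 [-2.46, 2.22, 22.12] [-0.001, -0.208, -0.0] dist 22.4
```

```bash
python3 -m creep '[[[-0.8,2.2,5],[0,-0.21,0],8.8],[[-0.8,2.2,10],[0,-0.21,0],8.8],[[-0.8,2.2,14.3],[0,-0.21,0],8.8],[[-0.8,2.2,14.3],[0,-0.21,0],8.8],[[-0.8,2.2,14.3],[0,-0.21,0],8.8]]'
python3 - <<'E'
from h import *
print(monitor.sense()["joint_pos"].round(1))
T,p,d=shot("wrist"); V=cloud("wrist",T,d,np.ones(d.shape,bool)); b=np.radians(-7.7); ax=np.array([np.cos(b),np.sin(b)]); ay=np.array([-ax[1],ax[0]])
u=V[:,:2]@ax; v=V[:,:2]@ay; s=(abs(V[:,2]-.085)<.008)&(u>.44)&(u<.500)&(abs(v-.113)<.03)
print(s.sum(),np.percentile(v[s],[2,50,98]).round(4),np.percentile(u[s],[1,99]).round(4),np.median(V[s,2]), ax,ay)
E
python3 to.py .4936,.0491,.0780,172.3,-12,0
```

```text
time_s: 23.8
position: [0.4822, 0.0509, 0.1394]
eef_rot: [[-0.969, 0.134, 0.209], [0.131, 0.991, -0.028], [-0.211, -0.0, -0.977]]
ft_force: [0.4, -0.8, 0.5]
width: 0.997
finger_force: 0.0
[-15.3  18.6   1.  126.7  10.6  23.8  58.6]
1125 [0.107  0.1156 0.1241] [0.4673 0.4995] 0.0874837525729398 [ 0.9909832  -0.13398619] [0.13398619 0.9909832 ]
.4936,.0491,.0780,172.3,-12,0 [0.23, -0.03, 8.15] [0.0, 0.005, -0.0] dist 8.2
```

```bash
python3 to.py .4936,.0495,.0780,172.3,-4,4 .4936,.0495,.0780,172.3,-4,0
```

```text
.4936,.0495,.0780,172.3,-4,4 [-0.08, 0.01, 4.17] [0.0, 0.144, -0.0] dist 4.2
.4936,.0495,.0780,172.3,-4,0 [0.5, 0.0, 8.13] [0.0, 0.144, -0.0] dist 8.1
```

```bash
python3 -m creep '[[[0,0,2],[0,0.144,0],8.8],[[0,0,4.2],[0,0.144,0],8.8],[[0.5,0,6.5],[0,0.144,0],8.8],[[0.5,0,8.1],[0,0.144,0],8.8],[[0.5,0,8.1],[0,0.144,0],8.8],[[0.5,0,8.1],[0,0.144,0],5],[[0.5,0,8.1],[0,0.144,0],3],[[0.5,0,8.1],[0,0.144,0],1],[[0.5,0,8.1],[0,0.144,0],1],[[0.5,0,8.1],[0,0.144,0],1],[[0.5,0,8.1],[0,0.144,0],1],[[0.5,0,8.1],[0,0.144,0],1],[[0.5,0,8.1],[0,0.144,0],1]]' 14
python3 - <<'E'
from to import *
s=monitor.sense(); R0=s["eef_rot"]; g=s["position"]-R0[:,2]*env.tcp_to_grasp
print(s["joint_pos"].round(1),g.round(4))
b=np.radians(-7.7); ax=np.array([np.cos(b),np.sin(b),0]); hz=.0705; r=.194; h=g+ax*r; h[2]=0
dz0=g[2]-hz
for a in [5,10,15,20,25,30,35,40,45,50,52]:
    t=np.radians(a); hor=-r*np.cos(t)+dz0*np.sin(t); ver=r*np.sin(t)+dz0*np.cos(t)
    gt=h+ax*hor; gt[2]=hz+ver
    for w in (a,.8*a):
        G=Ro.from_rotvec(np.radians(w)*np.array([-ax[1],ax[0],0])).as_matrix()@R0
        d=R0.T@(gt+G[:,2]*env.tcp_to_grasp-s["position"])
        print(a,w,(d*100).round(2).tolist(),Ro.from_matrix(R0.T@G).as_rotvec().round(3).tolist(),gt.round(3))
E
```

```text
time_s: 25.48
position: [0.493, 0.0496, 0.0577]
eef_rot: [[-0.989, 0.133, 0.067], [0.133, 0.991, -0.009], [-0.067, -0.0, -0.998]]
ft_force: [0.6, 0.6, -1.3]
width: 0.201
finger_force: 14.0
[-10.   31.4  -2.3 120.5   6.   24.5  65.1] [0.4918 0.0497 0.0763]
5 5 [-0.08, -0.0, -1.68] [-0.0, 0.087, -0.0] [0.493 0.05  0.093]
5 4.0 [-0.11, -0.0, -1.68] [-0.0, 0.07, -0.0] [0.493 0.05  0.093]
10 10 [-0.3, -0.0, -3.35] [-0.0, 0.175, -0.0] [0.496 0.049 0.11 ]
10 8.0 [-0.36, -0.0, -3.34] [-0.0, 0.14, -0.0] [0.496 0.049 0.11 ]
15 15 [-0.66, -0.0, -5.0] [-0.0, 0.262, -0.0] [0.5   0.049 0.126]
15 12.0 [-0.76, -0.0, -4.98] [-0.0, 0.209, -0.0] [0.5   0.049 0.126]
20 20 [-1.17, -0.0, -6.61] [-0.0, 0.349, -0.0] [0.505 0.048 0.142]
20 16.0 [-1.3, -0.0, -6.57] [-0.0, 0.279, -0.0] [0.505 0.048 0.142]
25 25 [-1.82, -0.0, -8.16] [-0.001, 0.436, -0.0] [0.512 0.047 0.158]
25 20.0 [-1.97, -0.0, -8.1] [-0.0, 0.349, -0.0] [0.512 0.047 0.158]
30 30 [-2.6, -0.0, -9.66] [-0.001, 0.524, -0.0] [0.52  0.046 0.173]
30 24.0 [-2.77, -0.0, -9.57] [-0.0, 0.419, -0.0] [0.52  0.046 0.173]
35 35 [-3.5, -0.0, -11.08] [-0.001, 0.611, -0.0] [0.53  0.045 0.187]
35 28.0 [-3.7, -0.0, -10.96] [-0.001, 0.489, -0.0] [0.53  0.045 0.187]
40 40 [-4.53, -0.01, -12.41] [-0.001, 0.698, -0.0] [0.54  0.043 0.2  ]
40 32.0 [-4.74, -0.01, -12.26] [-0.001, 0.559, -0.0] [0.54  0.043 0.2  ]
45 45 [-5.67, -0.01, -13.65] [-0.001, 0.785, -0.0] [0.552 0.042 0.212]
45 36.0 [-5.89, -0.01, -13.46] [-0.001, 0.628, -0.0] [0.552 0.042 0.212]
50 50 [-6.91, -0.01, -14.79] [-0.001, 0.873, -0.0] [0.565 0.04  0.223]
50 40.0 [-7.14, -0.01, -14.56] [-0.001, 0.698, -0.0] [0.565 0.04  0.223]
52 52 [-7.44, -0.01, -15.21] [-0.001, 0.908, -0.0] [0.57  0.039 0.227]
52 41.6 [-7.67, -0.01, -14.97] [-0.001, 0.726, -0.0] [0.57  0.039 0.227]
```

```bash
python3 -m creep '[[[0,0,-0.8],[0,0.043,0],1],[[-0.08,0,-1.68],[0,0.087,0],1],[[-0.18,0,-2.5],[0,0.13,0],1],[[-0.3,0,-3.35],[0,0.175,0],1],[[-0.47,0,-4.2],[0,0.218,0],1],[[-0.66,0,-5],[0,0.262,0],1],[[-0.9,0,-5.8],[0,0.305,0],1],[[-1.17,0,-6.61],[0,0.349,0],1],[[-1.5,0,-7.4],[0,0.393,0],1],[[-1.82,0,-8.16],[0,0.436,0],1],[[-2.2,0,-8.9],[0,0.48,0],1],[[-2.6,0,-9.66],[0,0.524,0],1],[[-2.6,0,-9.66],[0,0.524,0],1]]'
cat > lid.py <<'E'
from to import *
s=monitor.sense(); R0=s["eef_rot"]; g=s["position"]-R0[:,2]*env.tcp_to_grasp
print(s["joint_pos"].round(1),g.round(4),s["ft_force"].round(1))
for n in ["side","top"]:
    T,p,d=shot(n,n+"L.png"); V=cloud(n,T,d,np.ones(d.shape,bool)); b=np.radians(-7.7)
    u=V[:,0]*np.cos(b)+V[:,1]*np.sin(b); v=-V[:,0]*np.sin(b)+V[:,1]*np.cos(b)
    for lo,hi in [(.0,.07),(.15,.22)]:
        s=(u>.55)&(u<.672)&(v>lo)&(v<hi)&(V[:,2]>.085)&(V[:,2]<.28)
        if s.sum()<30: continue
        x,z=u[s],V[s,2]; k=np.ones(len(x),bool)
        for _ in range(6):
            c=np.polyfit(x[k],z[k],1); k=abs(z-np.polyval(c,x))<max(.004,1.5*np.std(z[k]-np.polyval(c,x[k])))*.9
        print(n,lo,s.sum(),k.sum(),"angle",-np.degrees(np.arctan(c[0])).round(2))
E
python3 lid.py
```

```text
time_s: 27.1
position: [0.511, 0.0471, 0.1557]
eef_rot: [[-0.888, 0.133, -0.441], [0.119, 0.991, 0.059], [0.445, -0.0, -0.896]]
ft_force: [-4.6, 1.2, 1.4]
width: 0.2
finger_force: 14.0
[-1.7 39.1 -6.8 91.5 -2.7 75.1 75.7] [0.5193 0.046  0.1724] [-4.6  1.2  1.4]
side 0.0 525 393 angle 28.87
side 0.15 274 261 angle 28.78
top 0.0 141 116 angle 29.25
top 0.15 462 133 angle 54.79
```

```bash
python3 -m creep '[[[0,0,-0.8],[0,0.043,0],1],[[-0.08,0,-1.68],[0,0.087,0],1],[[-0.18,0,-2.5],[0,0.13,0],1],[[-0.3,0,-3.35],[0,0.175,0],1],[[-0.47,0,-4.2],[0,0.218,0],1],[[-0.66,0,-5],[0,0.262,0],1],[[-0.9,0,-5.8],[0,0.305,0],1],[[-1.17,0,-6.61],[0,0.349,0],1],[[-1.17,0,-6.61],[0,0.349,0],1],[[-1.17,0,-6.61],[0,0.349,0],1]]'
python3 lid.py
```

```text
time_s: 28.45
position: [0.5498, 0.0418, 0.2113]
eef_rot: [[-0.682, 0.132, -0.719], [0.091, 0.991, 0.096], [0.725, -0.0, -0.689]]
ft_force: [-9.1, 1.7, 9.3]
width: 0.206
finger_force: 14.0
[ -0.9  52.1  -6.1  67.5  -5.7 105.8  76.5] [0.5632 0.04   0.2242] [-9.1  1.7  9.3]
side 0.0 538 310 angle 48.09
side 0.15 133 109 angle 48.68
top 0.15 249 89 angle -56.21
```

```bash
python3 -c "
import cv2;p=cv2.imread('pics/sideL.png');cv2.imwrite('pics/sideLc.png',cv2.resize(p[150:290,200:350],None,fx=4,fy=4,interpolation=cv2.INTER_CUBIC))"
```

```text
(no output)
```

View pics/sideLc.png

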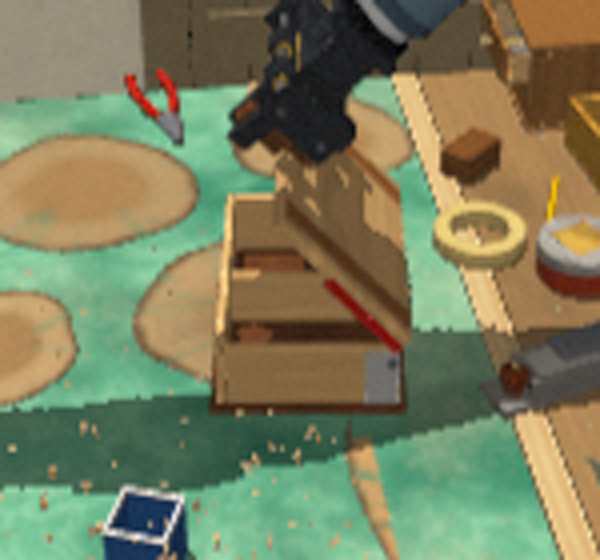

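The lid is up and the tongue is still held. The red strip runs (327,283)–(398,347) in the crop, and the cup stands mouth-up at (145,520). I'll check the lid angle against the strip to calibrate out camera bias.

```bash
cat > chk.py <<'E'
from to import *
b=np.radians(-7.7); c,sn=np.cos(b),np.sin(b)
ax=np.array([c,sn,0]); ay=np.array([-sn,c,0])
n="side"; T,p,d=shot(n,"c.png"); cal=vision.get_calibration(n)
K=np.array([[cal["fx"],0,cal["cx"]],[0,cal["fy"],cal["cy"]],[0,0,1]]); D=np.array(cal["dist_coeffs"])
V=cloud(n,T,d,np.ones(d.shape,bool)); u=V@ax; v=V@ay
s=(abs(V[:,2])<.012)&(u>.3)&(u<.7)&(v<-.08)&(v>-.35)
A=np.c_[u[s],v[s],np.ones(s.sum())]; print("bench",np.degrees(np.linalg.lstsq(A,V[s,2],rcond=None)[0][:2]).round(2))
hsv=cv2.cvtColor(p,cv2.COLOR_RGB2HSV); red=((hsv[...,0]<6)|(hsv[...,0]>174))&(hsv[...,1]>150)
red[:200]=0; red[245:]=0; red[:,:275]=0; red[:,305:]=0
vv,uu=np.nonzero(red); print("red px",len(uu))
q=cv2.undistortPoints(np.c_[uu,vv].astype(float)[:,None],K,D)[:,0]; r=np.c_[q,np.ones(len(q))]@T[:3,:3].T
hv=np.array([.6841,.0237,0])@ay
for off in(-.124,-.128):
    t=((hv+off)-T[:3,3]@ay)/(r@ay); X=T[:3,3]+r*t[:,None]; P=np.c_[X@ax,X[:,2]]
    w=np.linalg.svd(P-P.mean(0))[2][0]; print("strip",off,np.degrees(np.arctan(-w[1]/w[0])).round(2),P.min(0).round(3),P.max(0).round(3))
# lid plane, 3D fit over both visible zones
s=(u>.57)&(u<.668)&(v>-.02)&(v<.22)&(V[:,2]>.085)&(V[:,2]<.24)
X=V[s]; k=np.ones(len(X),bool); us,vs=u[s],v[s]
pred=.0825+.01+(.68-us)*np.tan(np.radians(50)); k=abs(X[:,2]-pred)<.02
for _ in range(8):
    co=np.linalg.lstsq(np.c_[us[k],vs[k],np.ones(k.sum())],X[k,2],rcond=None)[0]; e=X[:,2]-np.c_[us,vs,np.ones(len(us))]@co; k=abs(e)<.005
print("lid",k.sum(),np.degrees(np.arctan(-co[0])).round(2),"v-slope",co[1].round(3),"rms",e[k].std().round(4))
E
python3 chk.py
```

```text
bench [ 0.06 -0.16]
red px 59
strip -0.124 51.13 [0.62  0.072] [0.678 0.143]
strip -0.128 51.13 [0.62  0.075] [0.678 0.146]
lid 737 48.28 v-slope 0.002 rms 0.0018
```

```bash
python3 -c "
import cv2;p=cv2.imread('pics/c.png');cv2.imwrite('pics/cz.png',cv2.resize(p[180:250,255:310],None,fx=8,fy=8,interpolation=cv2.INTER_CUBIC))"
```

```text
(no output)
```

View pics/cz.png

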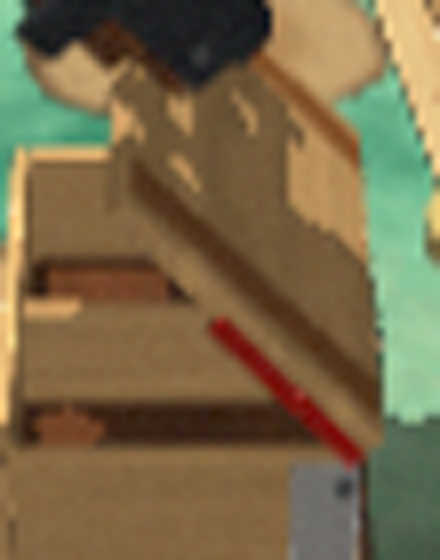

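The lid lies slightly flatter than the strip: image slope about 0.87 against 0.926, which is roughly 1.5–2° short. I'll nudge it up.

```bash
python3 -m creep '[[[0.03,0,-0.3],[0,0.008,0],1],[[0.06,0,-0.6],[0,0.015,0],1],[[0.06,0,-0.6],[0,0.015,0],1],[[0.06,0,-0.6],[0,0.015,0],1]]'
python3 chk.py; python3 -c "
from h import *
s=monitor.sense();print(s['joint_pos'].round(1));T,p,d=shot('side');P=models.outline_of('side','cup_center')
for r in P[:2]: Q=cloud('side',T,d,r['mask']);print('cup',r['conf'],np.median(Q,0),np.percentile(Q[:,2],[2,98]))
import cv2;p=cv2.imread('pics/c.png');cv2.imwrite('pics/cz2.png',cv2.resize(p[180:250,255:310],None,fx=8,fy=8,interpolation=cv2.INTER_CUBIC))"
```

```text
time_s: 29.1
position: [0.5542, 0.0412, 0.2154]
eef_rot: [[-0.673, 0.133, -0.728], [0.09, 0.991, 0.097], [0.734, -0.0, -0.679]]
ft_force: [-6.7, 1.9, 5.3]
width: 0.2
finger_force: 14.0
bench [ 0.04 -0.11]
red px 60
strip -0.124 50.85 [0.617 0.072] [0.678 0.143]
strip -0.128 50.85 [0.617 0.075] [0.678 0.146]
lid 695 49.97 v-slope -0.001 rms 0.0018
[ -0.8  52.9  -6.   65.9  -5.8 107.4  76.5]
cup 0.94 [ 0.44757207 -0.26131822  0.03660632] [0.00844724 0.05568921]
cup 0.74 [ 0.64356523 -0.0143627   0.13774442] [0.08094178 0.2074558 ]
```

View pics/cz2.png

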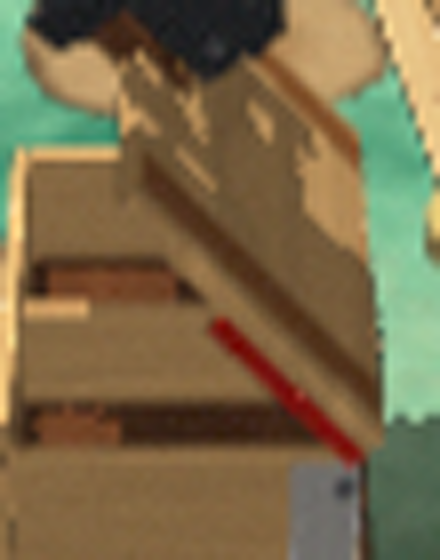

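The lid edge is now parallel to the strip (slope about 0.93), and depth gives 50°. I'll let it settle, then hand in.

```bash
python3 -m creep '[[[0,0,0],[0,0,0],1],[[0,0,0],[0,0,0],1],[[0,0,0],[0,0,0],1],[[0,0,0],[0,0,0],1]]' 18 && python3 chk.py | tail -1 && python3 -c "
from cell import env
print(env.sign_off())"
```

```text
time_s: 29.75
position: [0.5542, 0.0412, 0.2154]
eef_rot: [[-0.673, 0.133, -0.727], [0.09, 0.991, 0.097], [0.734, -0.0, -0.679]]
ft_force: [-5.8, 1.4, 5.6]
width: 0.199
finger_force: 18.0
lid 696 50.04 v-slope 0.003 rms 0.0018
the job is handed in; nothing more can be done
None
```

The cup stands mouth-up on the bench clear of the box, the lid is held by its tongue at about 50°, parallel to the red strip, and I handed the job in at about 30 s.

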